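# Snap the cover onto a bonded sensor housing and hold it pressed

## Robot

A 6-joint arm with a two-finger parallel gripper is mounted at the origin on the work surface. World frame = base frame: x ahead of the robot, y to its left, z up, the work surface at z = 0. Lengths are in mm, angles in rad, forces in N, time in s.
With the tool pointing down it reaches from about 325 to 750 mm from the base axis. Payload 7.6 kg.
Tool frame: the origin (TCP) lies between the finger pads; the fingertips stand 11 mm ahead of it and the grasp point (between the pads) lies 8 mm behind it; z points along the fingers, y is the direction in which the jaws open and shut (so a half turn about z gives the same grasp; the last joint's range is limited). The gripper opens to 85 mm and grips with 20 to 120 N. Pads are 22 mm wide; open, the fingers measure 114 mm over their backs; the gripper's body (76 mm by 85 mm) begins 54 mm behind the grasp point. The pads swing forward as they close: fully open they stand 13 mm farther back than shut.
Start: joints at [1.257, 0.052, 1.401, -0, 1.689, -0.07], TCP at [126.712, 509.498, 242.323] pointing down, gripper open.
Joint ranges: [-2.9, 2.9], [-0.91, 2.17], [0.12, 2.37], [-1.06, 4.2], [0.26, 2.73], [-2.93, 2.93]. Speed limits (rad/s): [2.57, 2.57, 3.01, 3.14, 3.14, 3.14].

## Interface

Orientations are given as a rotation vector (axis times angle).
In Python, from station import env gives the robot as it stands.
- The arm moves only by the shell command python3 -m jog 'ROWS' [FORCE]. ROWS is JSON, a list of rows, each a list of 7 numbers: the shift along the tool's x, y, z in cm, then the turn, a rotation vector about the tool's x, y, z in rad, then the finger opening in cm, from 0 to 8.54. A call has 1 to 20 rows; each row shifts and turns the commanded pose from where the row before left it, along the tool's axes as they then stand; what a row does not reach is not made up. A row lasts 1/12 s, in which the tool goes at most 41.7 mm and 7.16 degrees, less where a joint would pass 70% of its speed; a pose out of reach is approached as far as the arm can. A call is refused whole if a number of a shift passes 4.17 or a number of a turn 0.125, either way. A call with a gripper value outside its range is refused whole. The fingers move at their own pace and stop on an object; FORCE is the grip in N (left out, the last holds). Time passes only in rows, so rows that do not move let the fingers close. It gives the time, the measured TCP pose, the force and the opening at its end, in the units of the state.
- env.get_obs(): the state, without advancing time (a new reading comes with each control period).
- env.capture(name): name is "scene" or "top" or "wrist"; returns a dict with "frame" (480x640x3 uint8, red, green, blue), "depth" (480x640 float32, mm along the optical axis (not along the pixel's ray), 0 where there is no reading), "fx", "fy", "cx", "cy" (pixels), "cam_to_world" (4x4, takes a point from camera to world coordinates). Camera axes: x right, y down, z forward; pixel columns grow to the right and rows downward; lengths in mm; the calibration is good to about 2 mm. The wrist camera is an equidistant fisheye: a pixel r from the principal point sees the ray r / f radians off the axis. A picture is of the moment at which its call begins.
- env.close_job(): hands the job in, once; it reports no verdict.
The state is a dict: "time": time; "joints": joint angles; "qvel": joint speeds; "joint_torque": joint torques, N m; "position": TCP position; "tool_rot": TCP orientation; "force": force on the tool from outside, world axes, zero at the start; "wrist_torque": the same for the moment, N m; "grip_width": opening from 0.0 (shut) to 1.0 (fully open).
Only numpy, scipy, OpenCV 4.12 (cv2) and the standard library are available. Lean on these libraries where they do the work, as an engineer would, in place of code of your own. Each camera call takes 0.05 s, during which the arm holds its last target. There are 200 camera calls.

## Task

The adhesive is already on the dark grey sensor housing clamped in its nest: take the blue cover with the cut-out, turn it so that the cut-out goes over the housing's cable spout, and press it down until both black latches have snapped over it and it is fully home. Do not let go of the pressure after the snap: keep pushing the cover firmly onto the housing (roughly 10 N) and finish while still pressing it, as the bond needs the squeeze. Leave the blank black cover, the bottles, the jar and the spatula where they are.

Things in the scene. Friction and masses are not known exactly. Their poses are not given: they have to be found in the camera images.
- housing: Dark grey open-topped sensor housing, 110 (x) x 60 (y) mm, walls 3 mm, clamped on an aluminium nest plate 180 x 140 x 12 mm; fixed. Origin: on the bench under its centre, z up. Its flat top rim, on which the cover's lower edge rests, is 44 mm above the bench. Strap clamps at x = -36 mm (both sides) and x = +36 mm (-y side) are at most 32 mm high.
- seat (a point): Centre of the housing's top rim, with the housing's axes: the cover's origin lies here, axes parallel, when fully home.
- pillar (a point): Foot, at rim height, of the locating pillar at (+46, -21) mm from seat; two more stand at (-46, +21) and (-46, -21). Each is 9 mm thick, rises 21 mm above the rim (its top 7 mm tapers to 3 mm) and goes into a corner of the hollow cover with 1.3 mm play.
- spout (a point): Point on the cable spout, at (+36, +26) mm from seat, at rim height. The spout is a dark grey block 17 mm wide in x, from y = +24 to +42 mm, rising 12 mm above the rim; a black gland sticks out beyond it to y = +64 mm, up to 7 mm above the rim. The cover's cut-out drops over it with 2 mm play.
- latch_front (a joint): Angle (rad) of the black sprung latch at the housing's -x end: 0 at rest, grows as it is pushed outward. It is an upright arm 16 mm wide at x = -65 to -62 mm, hinged 16 mm above the bench; its sloping nose reaches in to x = -56.5 mm, 11 mm above the rim; its top is 19 mm above the rim. About 2.6 N at the nose moves it 3.5 mm (0.08 rad).
- latch_back (a joint): The same for the latch at the housing's +x end (mirror image, nose at x = +56.5 mm).
- cover: Blue cover to be fitted: thin-walled cap open below, 110 (x) x 60 (y) x 26 (z) mm, about 70 g, lying right way up on the mat. Origin: centre of its lower edge plane, z up. Grip it across y on the flat long sides, near the middle of its length, the pads' centre about 22 mm above the lower edge; the flat top may also be pressed on. A red window 16 mm across marks its +x end.
- notch (a point): Point in the cover's cut-out, at (+36, +26, 0) mm from the cover's origin; comes onto point spout when home. The cut-out is in the +y long side, x = +25 to +47 mm, 8 mm deep (y = +22 to +30 mm), over the full height.
- lug (a point): Widest edge of the cover's lug at its +x end, at (60, 0, 8) mm; the -x end has the same. Lowered straight on, the cover meets the latch noses about 9 mm above home; the push grows to a peak of 5 to 13 N (up to 20 N off-centre) about 3 mm above home, where the latches snap in over the lugs, at times one just after the other, and the force drops; then it comes to rest hard on the rim.
- mat: Green mat, 200 (x) x 320 (y) x 3 mm, fixed on the bench; the two covers lie on it. Origin: centre of its underside.
- blank_cover: Black cover of the same size, 70 g, without a cut-out, also on the mat: not to be used. Origin: centre of its lower edge plane.
- glue_a: Small white glue bottle with white pointed cap, 30 mm across, 95 mm high. Origin: centre of its foot.
- glue_b: Small white glue bottle with black pointed cap, 30 mm across, 95 mm high. Origin: centre of its foot.
- red_bottle: Red bottle with white pointed cap, 50 mm across, 140 mm high. Origin: centre of its foot.
- activator_jar: White round jar, 72 mm across, 85 mm high. Origin: centre of its foot.
- spatula: Spatula lying on the bench, 190 mm long. Origin: underside, about the middle.
Not all that is in view belongs to the job. What is shaped like the cover but turquoise is not meant.

How it is judged:
By the outcome, as a careful person would: the job done as asked, in the order asked, and still so for the second after the job is handed in, while the arm keeps its last pose, push and grip.
It also fails if it takes over 45 s, if anything falls off the work surface, if the arm or the gripper's body presses on something with over 40 N, if the wrist force passes 120 N, or if a joint passes its speed limit or range.

## Working session

There is one attempt and no reset: what is moved stays moved. The work goes in short steps, Python scripts to look and compute and a shell command to move; the robot and the scene stay as the last step left them, time stands still between calls to the robot, and variables do not carry over. Pictures are saved under pics/ and viewed, about 8 in all and at most 12, crops included, and the job is handed in when it is done.

```bash
ls; mkdir -p pics; cat > h.py <<'E'
import numpy as np, cv2
from station import env
from scipy.spatial.transform import Rotation as R
def snap(name, tag):
    c=env.capture(name); np.savez(f'pics/{tag}.npz',**c); cv2.imwrite(f'pics/{tag}.png',c['frame'][:,:,::-1]); return c
def load(tag): return dict(np.load(f'pics/{tag}.npz'))
def px(c,u,v,fish=False,z=None,d=None):
    """pixel to world by depth d, or by intersecting plane z"""
    if fish:
        a=np.array([(u-c['cx'])/c['fx'],(v-c['cy'])/c['fy']]); r=np.hypot(*a); 
        s=np.tan(r)/r if r>0 else 1; ray=np.array([a[0]*s,a[1]*s,1])
    else: ray=np.array([(u-c['cx'])/c['fx'],(v-c['cy'])/c['fy'],1])
    T=c['cam_to_world']
    if z is None:
        d=float(np.median(c['depth'][int(v)-1:int(v)+2,int(u)-1:int(u)+2])) if d is None else d
        return T[:3,:3]@(ray*d)+T[:3,3]
    w=T[:3,:3]@ray; return T[:3,3]+w*(z-T[2,3])/w[2]
E
python3 - <<'E'
from h import *
for n in ('top','scene'):
    c=snap(n,n+'0'); print(n,c['fx'],c['cx'],c['cy'],c['cam_to_world'].round(2).tolist())
o=env.get_obs(); print(o)
E
```

```text
pics
top 523.619934287711 315.57213279308075 239.86955259034576 [[0.03, -0.99, 0.16, 338.27], [-1.0, -0.03, -0.02, 23.98], [0.02, -0.16, -0.99, 1108.62], [0.0, 0.0, 0.0, 1.0]]
scene 457.54869443233304 321.5132903277313 238.19159361710382 [[-0.72, 0.45, -0.53, 1058.8], [0.69, 0.45, -0.57, 554.05], [-0.02, -0.77, -0.63, 677.15], [0.0, 0.0, 0.0, 1.0]]
{'time': 0.1, 'joints': array([ 1.25670830e+00,  5.27960375e-02,  1.40161563e+00,  1.54441474e-05,
        1.68860583e+00, -7.02939110e-02]), 'qvel': array([ 3.00967501e-07, -9.12079757e-04, -1.93433374e-03,  2.48337712e-04,
       -1.29151155e-03, -4.91750461e-04]), 'joint_torque': array([ 1.58381408e-03, -3.82585967e+01, -3.60983527e+01, -6.57067676e-05,
        4.84957360e-03, -7.17767648e-06]), 'position': array([126.62061458, 509.24312054, 241.54880678]), 'tool_rot': array([-3.81965411e-01, -3.11799575e+00,  2.19212894e-03]), 'force': array([-0.82362381,  0.9543972 ,  0.06186741]), 'wrist_torque': array([-0.01328172, -0.01432551, -0.05489783]), 'grip_width': 0.9962003626142267}
```

View pics/top0.png

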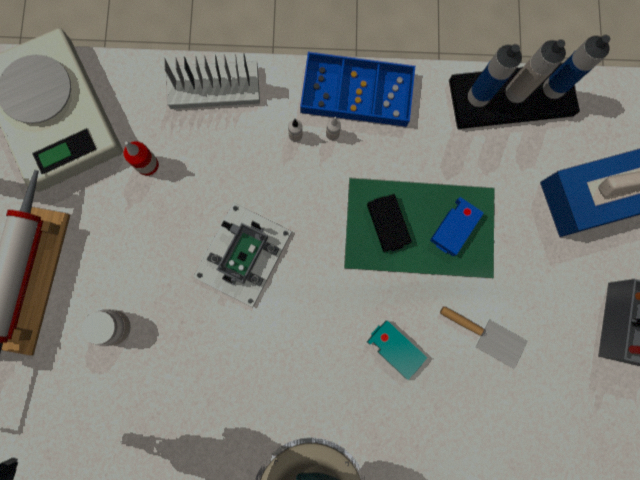

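View pics/scene0.png

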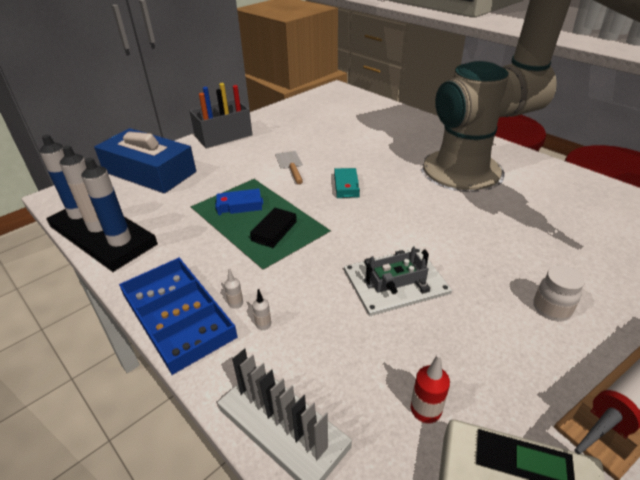

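The top image shows the blue cover at about (458,227) with its red window at (467,212), the black cover at (389,223) and the housing at (243,252). Next I'll enlarge the blue cover and the housing.

```bash
python3 - <<'E'
from h import *
c=load('top0'); f=c['frame'][:,:,::-1]
a=cv2.resize(f[190:265,423:498],(600,600),interpolation=2)[:, :]
a=cv2.resize(f[190:265,423:488],None,fx=6,fy=6,interpolation=2)
b=cv2.resize(f[210:285,205:273],None,fx=6,fy=6,interpolation=2)
cv2.imwrite('pics/crop1.png',np.clip(np.hstack([a,b]).astype(float)*1.5,0,255))
# blue mask, top face
hsv=cv2.cvtColor(f,cv2.COLOR_BGR2HSV); m=np.zeros((480,640),np.uint8)
P=[]
for v in range(190,265):
  for u in range(423,498):
    d=c['depth'][v,u]
    if d>0:
        p=px(c,u,v,d=d)
        if 22<p[2]<40: P.append(p)
P=np.array(P); print(len(P),np.median(P[:,2]),P.mean(0)); r=cv2.minAreaRect(P[:,:2].astype(np.float32)); print(r)
print('red',px(c,467,212,z=29))
P=[]
for v in range(200,310):
  for u in range(190,300):
    d=c['depth'][v,u]
    if d>0:
        p=px(c,u,v,d=d)
        if 5<p[2]<18: P.append(p)
P=np.array(P); print('plate',len(P),np.median(P[:,2]),cv2.minAreaRect(P[:,:2].astype(np.float32)))
E
```

```text
1450 29.41118346197186 [ 557.55887411 -296.17354362   29.35105897]
((559.4863891601562, -296.824951171875), (60.206031799316406, 112.10529327392578), 56.86301803588867)
red [ 587.77465588 -317.43941686   29.        ]
plate 3666 12.641346943026065 ((489.986083984375, 150.73207092285156), (233.6964111328125, 232.0558624267578), 3.8634819984436035)[ WARN:0@0.196] global loadsave.cpp:1063 imwrite_ Unsupported depth image for selected encoder is fallbacked to CV_8U.
```

View pics/crop1.png

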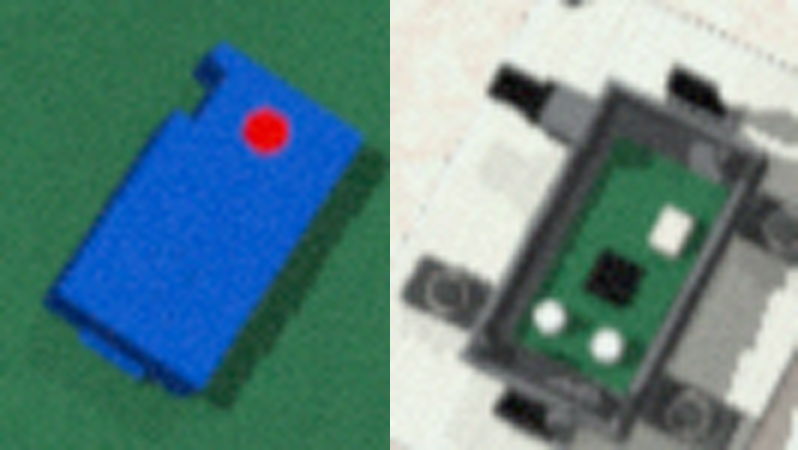

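```bash
python3 - <<'E'
from h import *
c=load('top0')
q=lambda x,y,z:px(c,205+(x-390)/6-.4,210+y/6-.4,z=z)
C=np.array([q(610,83,44),q(767,158,44),q(625,437,44),q(463,350,44)])[:,:2]
print(C.round(1),C.mean(0)); print([np.linalg.norm(C[i]-C[i-1]) for i in range(4)])
d=C[0]+C[1]-C[2]-C[3]; print('yaw',np.degrees(np.arctan2(d[1],d[0])))
P=[]
for v in range(200,310):
  for u in range(190,300):
    dd=c['depth'][v,u]
    if dd>0:
        p=px(c,u,v,d=dd)
        if 41<p[2]<48: P.append(p)
P=np.array(P); print('rim',len(P),np.median(P[:,2]),cv2.minAreaRect(P[:,:2].astype(np.float32)))
q=lambda x,y,z:px(c,423+x/6-.4,190+y/6-.4,z=z)
C=np.array([q(222,42,29),q(362,137,29),q(203,393,29),q(50,295,29)])[:,:2]
print(C.round(1),C.mean(0)); print([np.linalg.norm(C[i]-C[i-1]) for i in range(4)])
d=C[0]+C[1]-C[2]-C[3]; print('yaw',np.degrees(np.arctan2(d[1],d[0])))
o=env.get_obs(); M=R.from_rotvec(o['tool_rot']).as_matrix(); print(M.round(3)); print(c['cam_to_world'][2,3])
E
```

```text
[[545.4 157.3]
 [520.8 102.3]
 [423.8 146.2]
 [451.7 202.4]] [485.41445363 152.03354905]
[np.float64(103.97009890915929), np.float64(60.216578793278074), np.float64(106.53947126580526), np.float64(62.727044987717015)]
yaw -25.02591182082319
rim 277 44.434994316977054 ((488.65911865234375, 171.37457275390625), (94.0799331665039, 119.85944366455078), 65.17730712890625)
[[ 620.9 -302.3]
 [ 587.9 -351.5]
 [ 494.7 -293.2]
 [ 527.7 -239.8]] [ 557.8077266  -296.69516453]
[np.float64(112.16135141689911), np.float64(59.30925332644639), np.float64(110.00836085749461), np.float64(62.76623343164009)]
yaw -32.939851017950076
[[-0.97   0.241 -0.   ]
 [ 0.241  0.97  -0.001]
 [ 0.    -0.001 -1.   ]]
1108.6190740367424
```

```bash
python3 -m jog '[[-3.35,-1.99,0,0,0,0,8.54],[-3.35,-1.99,0,0,0,0,8.54],[-3.35,-1.99,0,0,0,0,8.54],[-3.35,-1.99,0,0,0,0,8.54],[-3.35,-1.99,0,0,0,0,8.54],[-3.35,-1.99,0,0,0,0,8.54],[-3.35,-1.99,0,0,0,0,8.54],[-3.35,-1.99,0,0,0,0,8.54],[-3.35,-1.99,0,0,0,0,8.54],[-3.35,-1.99,0,0,0,0,8.54],[-3.35,-1.99,0,0,0,0,8.54],[-3.35,-1.99,0,0,0,0,8.54],[-3.35,-1.99,0,0,0,0,8.54],[0,0,0,0,0,0.111,8.54],[0,0,0,0,0,0.111,8.54],[0,0,0,0,0,0.11,8.54],[0,0,0,0,0,0,8.54],[0,0,0,0,0,0,8.54]]'
python3 - <<'E'
from h import *
c=snap('wrist','w1'); print(c['fx'],c['fy'],c['cx'],c['cy'],c['cam_to_world'].round(3).tolist())
cv2.imwrite('pics/w1b.png',np.clip(c['frame'][:,:,::-1].astype(int)*1.3,0,255).astype(np.uint8))
o=env.get_obs(); print(o['position'],R.from_rotvec(o['tool_rot']).as_matrix().round(3).tolist(),o['joints'])
E
```

```text
time: 1.6
position: [486.8, 153.3, 241.9]
tool_rot: [-0.887, -3.013, 0.0]
force: [0.2, -0.1, 0.5]
grip_width: 1.003
371.64829954431775 371.64829954431775 321.75226931984366 238.57670645232585 [[0.541, 0.808, 0.233, 427.975], [0.841, -0.52, -0.151, 192.013], [-0.001, 0.278, -0.961, 373.866], [0.0, 0.0, 0.0, 1.0]]
[486.7350225  153.38982415 242.0320512 ] [[-0.841, 0.541, -0.0], [0.541, 0.841, -0.0], [0.0, -0.0, -1.0]] [ 2.32861815e-01  1.10820808e-02  1.44330300e+00  1.09833728e-04
  1.68768107e+00 -7.65738555e-01]
```

View pics/w1b.png

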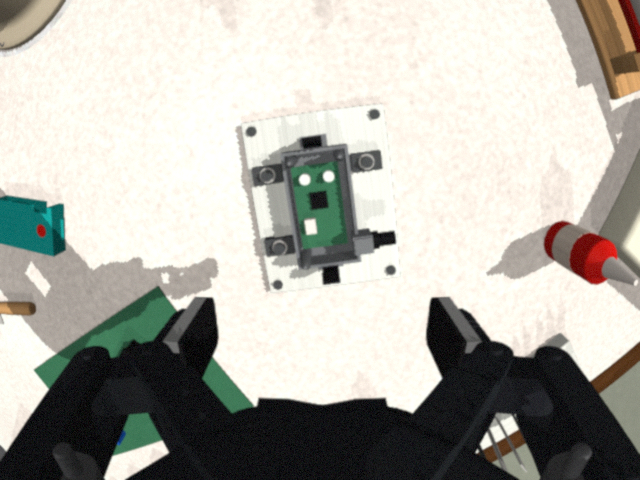

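```bash
python3 - <<'E'
from h import *
c=load('w1'); f=c['frame'][:,:,::-1]
b=cv2.resize(f[130:280,270:400],None,fx=4,fy=4,interpolation=2)
dd=c['depth'][130:280,270:400]
# height map picture
H=np.array([[px(c,u,v,True,d=float(c['depth'][v,u]))[2] if c['depth'][v,u]>0 else 0 for u in range(270,400)] for v in range(130,280)])
hm=cv2.resize(cv2.applyColorMap(np.clip(H*3,0,255).astype(np.uint8),cv2.COLORMAP_JET),None,fx=2,fy=2,interpolation=0)
cv2.imwrite('pics/crop2.png',np.hstack([np.clip(b.astype(int)*1.6,0,255).astype(np.uint8),np.vstack([hm,hm*0])]))
print(np.histogram(H,bins=[0,5,10,15,25,35,40,43,46,50,60,70,90]))
E
```

```text
(array([ 636,    9, 8031, 2659, 4502,  597,  214, 1167,  274,  660,  419,
          0]), array([ 0,  5, 10, 15, 25, 35, 40, 43, 46, 50, 60, 70, 90]))
```

View pics/crop2.png

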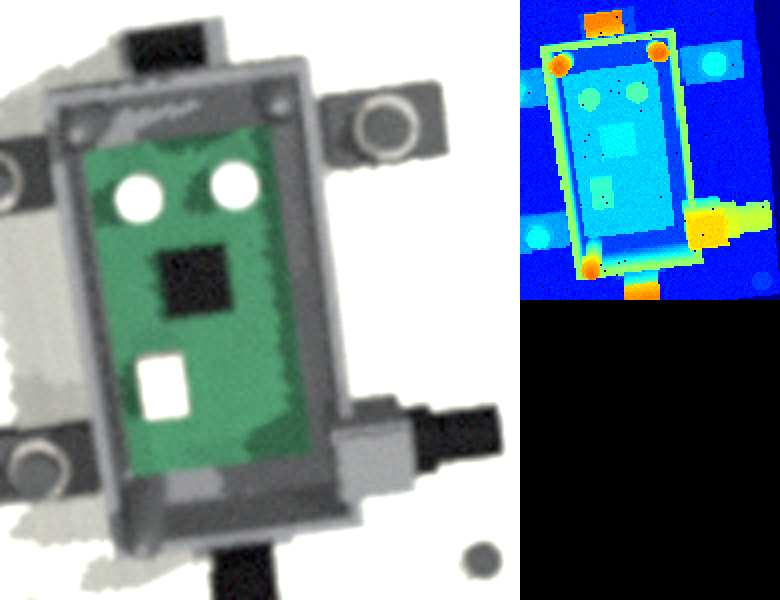

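```bash
cat >> h.py <<'E'
def fitrect(C):
    """C: -x/-y.. corner order (-x,-y),(-x,+y),(+x,+y),(+x,-y)"""
    m=C.mean(0); d=C[2]+C[3]-C[0]-C[1]; e=C[1]+C[2]-C[0]-C[3]
    return m.round(1), np.degrees(np.arctan2(d[1],d[0])).round(2),(np.degrees(np.arctan2(e[1],e[0]))-90).round(2),[np.linalg.norm(C[i]-C[i-1]).round(1) for i in range(4)]
E
python3 - <<'E'
from h import *
c=load('w1')
for s,K in ((4,[(46,93),(305,57),(360,522),(118,553)]),(2,[(21,46),(154,30),(183,262),(58,279)])):
    C=np.array([px(c,270+x/s-.4,130+y/s-.4,True,z=44) for x,y in K])[:,:2]; print(fitrect(C))
# refine by rim depth points
P=[]
for v in range(130,280):
  for u in range(270,400):
    d=float(c['depth'][v,u])
    if d>0:
      p=px(c,u,v,True,d=d)
      if 38<p[2]<72: P.append(p)
P=np.array(P)
from scipy.optimize import minimize
def loc(q,P): a=np.radians(q[2]); d=P[:,:2]-q[:2]; return np.c_[d@[np.cos(a),np.sin(a)],d@[-np.sin(a),np.cos(a)]]
rim=P[(P[:,2]>42.5)&(P[:,2]<46.5)]; pil=P[P[:,2]>60]
def cost(q):
    L=np.abs(loc(q,rim)); dx=np.abs(L[:,0]-53.5); dy=np.abs(L[:,1]-28.5)
    return np.minimum(np.minimum(dx,dy),4).clip(1.0).sum()
r=min((minimize(cost,[486,152,a],method='Nelder-Mead',options=dict(initial_simplex=[[486+4*i,152+4*j,a+k] for i,j,k in ((0,0,0),(1,0,1),(0,1,-1),(-1,-1,2))])) for a in (-27,-25,-23)),key=lambda r:r.fun)
print(r.x,r.fun/len(rim)); L=loc(r.x,pil)
for x,y in ((-46,21),(-46,-21),(46,-21),(-62,0),(62,0)):
    s=np.hypot(*(L-[x,y]).T)<9; print((x,y),s.sum(),L[s].mean(0) if s.any() else'')
s=(P[:,2]>53)&(P[:,2]<58); L=loc(r.x,P[s]); s=(L[:,1]>20)&(L[:,0]>20);print('spout',L[s].mean(0),np.ptp(L[s],axis=0))
E
```

```text
(array([483.6, 155.7]), np.float64(-25.11), np.float64(-25.0), [np.float64(108.8), np.float64(57.7), np.float64(108.8), np.float64(57.7)])
(array([484.2, 155.6]), np.float64(-24.85), np.float64(-25.29), [np.float64(110.3), np.float64(59.1), np.float64(108.8), np.float64(59.8)])
[484.16500985 155.2957672  -24.8630549 ] 1.412650794629295
(-46, 21) 58 [-46.10724722  21.0312945 ]
(-46, -21) 65 [-46.30838292 -20.76147111]
(46, -21) 52 [ 45.39057229 -20.96487707]
(-62, 0) 171 [-62.58145925  -0.18731584]
(62, 0) 73 [60.13356797  0.55668329]
spout [35.39882407 32.77363217] [17.30064243 18.43045723]
```

```bash
python3 -m jog '[[-2.53,-2.83,0,0,0,0,8.54],[-2.53,-2.83,0,0,0,0,8.54],[-2.53,-2.83,0,0,0,0,8.54],[-2.53,-2.83,0,0,0,0,8.54],[-2.53,-2.83,0,0,0,0,8.54],[-2.53,-2.83,0,0,0,0,8.54],[-2.53,-2.83,1.36,0,0,0,8.54],[-2.53,-2.83,1.36,0,0,0,8.54],[-2.53,-2.83,1.36,0,0,0,8.54],[-2.53,-2.83,1.36,0,0,0,8.54],[-2.53,-2.83,1.36,0,0,0,8.54],[-2.53,-2.83,1.36,0,0,0,8.54],[0,0,0,0,0,0,8.54],[0,0,0,0,0,0,8.54]]'
python3 - <<'E'
from h import *
c=snap('wrist','w2'); f=c['frame'][:,:,::-1]
cv2.imwrite('pics/w2b.png',np.clip(f.astype(int)*1.4,0,255).astype(np.uint8))
H=np.array([[px(c,u,v,True,d=float(c['depth'][v,u])) if c['depth'][v,u]>0 else [0,0,0] for u in range(640)] for v in range(480)]).reshape(-1,3)
hsv=cv2.cvtColor(f,cv2.COLOR_BGR2HSV).reshape(-1,3)
s=(H[:,2]>25)&(H[:,2]<33)&(np.hypot(H[:,0]-558,H[:,1]+296)<80)&(hsv[:,0]>100)&(hsv[:,1]>120)
P=H[s]; r=cv2.minAreaRect(P[:,:2].astype(np.float32)); print(s.sum(),np.median(P[:,2]),r)
s=(H[:,2]>20)&(H[:,2]<33)&(np.hypot(H[:,0]-558,H[:,1]+296)<80)&((hsv[:,0]<8)|(hsv[:,0]>172))&(hsv[:,1]>150); print('red',s.sum(),H[s].mean(0))
o=env.get_obs(); print(o['position'],o['joints'].round(2))
E
```

```text
time: 2.82
position: [555.8, -298.0, 158.3]
tool_rot: [-0.891, -3.009, -0.002]
force: [0.2, -0.1, 0.7]
grip_width: 0.999
11380 29.346272892478282 ((557.46728515625, -296.0467224121094), (60.42788314819336, 110.66532897949219), 57.0402717590332)
red 281 [ 587.69642289 -315.2156596    29.97619913]
[ 556.4243924  -296.82592385  159.92493112] [-0.55  0.39  1.18  0.    1.58 -1.54]
```

View pics/w2b.png

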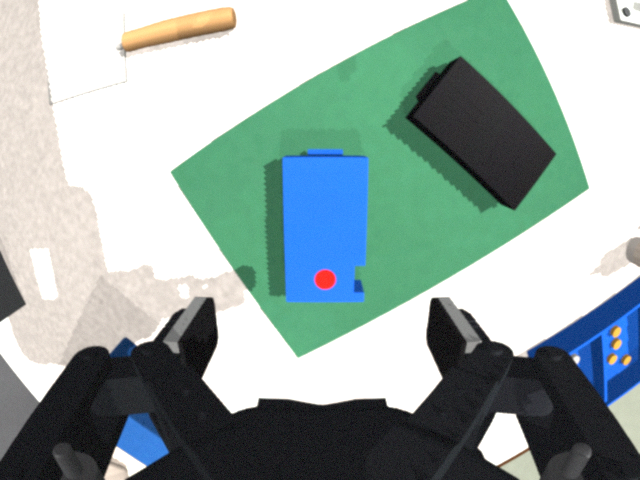

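The blue cover, seen from close by, lies at about (325,228). The red window is at (325,280) and the cut-out at (360,280), on the right. It is aligned with the jaws, and the black cover is clear of the right finger. Descending to grasp it.

```bash
python3 -m jog '[[0,0.12,3,0,0,0,8.54],[0,0,3,0,0,0,8.54],[0,0,3,0,0,0,8.54],[0,0,2.5,0,0,0,8.54],[0,0,1.7,0,0,0,8.54],[0,0,1.3,0,0,0,8.54],[0,0,0,0,0,0,8.54],[0,0,0,0,0,0,8.54]]' 80
python3 - <<'E'
from h import *
o=env.get_obs(); print(o['position'],o['force'])
E
```

```text
time: 3.53
position: [557.9, -295.1, 16.7]
tool_rot: [0.889, 3.012, -0.0]
force: [0.6, -0.4, 0.6]
grip_width: 1.005
[ 557.85191744 -295.1151332    16.67103981] [ 0.6290591  -0.42147062  0.59344001]
```

```bash
python3 -m jog '[[0,0,0.15,0,0,0,8.54],[0,0,0,0,0,0,5.5],[0,0,0,0,0,0,5.5],[0,0,0,0,0,0,5.5],[0,0,0,0,0,0,5.5],[0,0,0,0,0,0,5.5],[0,0,0,0,0,0,5.5],[0,0,0,0,0,0,5.5],[0,0,0,0,0,0,5.5],[0,0,0,0,0,0,5.5]]' 80
```

```text
time: 4.37
position: [558.2, -296.3, 16.0]
tool_rot: [0.891, 3.01, -0.001]
force: [-0.5, -0.0, 5.7]
grip_width: 0.684
```

```bash
python3 -m jog '[[0,0,-1,0,0,0,5.5],[0,0,-2.5,0,0,0,5.5],[0,0,-3.5,0,0,-0.047,5.5],[0,0,-3.5,0,0,-0.047,5.5],[0,0,-3.5,0,0,-0.047,5.5],[1.0,1.5,0,0,0,0,5.5],[2.145,3.155,0,0,0,0,5.5],[2.145,3.155,0,0,0,0,5.5],[2.145,3.155,0,0,0,0,5.5],[2.145,3.155,0,0,0,0,5.5],[2.145,3.155,0,0,0,0,5.5],[2.145,3.155,0,0,0,0,5.5],[2.145,3.155,0,0,0,0,5.5],[2.145,3.155,0,0,0,0,5.5],[2.145,3.155,0,0,0,0,5.5],[2.145,3.155,0,0,0,0,5.5],[2.145,3.155,0,0,0,0,5.5],[1.145,1.655,0,0,0,0,5.5],[0,0,0,0,0,0,5.5],[0,0,0,0,0,0,5.5]]' 80
python3 - <<'E'
from h import *
c=snap('wrist','w3'); f=c['frame'][:,:,::-1]
cv2.imwrite('pics/w3b.png',np.clip(f.astype(int)*1.6,0,255).astype(np.uint8))
o=env.get_obs(); print(o['position'],o['tool_rot'],o['force'],o['wrist_torque'],o['joints'].round(2))
E
```

```text
time: 6.03
position: [483.0, 156.6, 154.6]
tool_rot: [0.674, 3.068, -0.0]
force: [0.5, -0.1, -0.2]
grip_width: 0.689
[483.27138547 155.68479777 154.49143385] [ 6.76729461e-01  3.06758239e+00 -4.33558443e-04] [-0.22299245 -0.37912156 -0.73348639] [-0.03594903  0.05930231  0.00447503] [ 0.24  0.05  1.58 -0.    1.51 -0.9 ]
```

View pics/w3b.png

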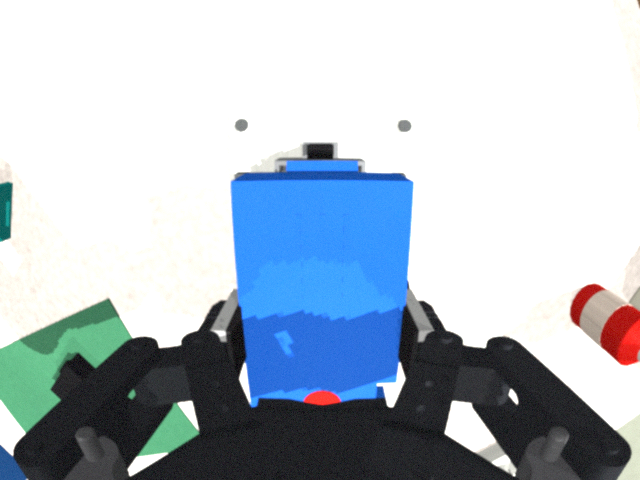

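```bash
cat > fit.py <<'E'
from h import *
import sys
def coverfit(tag):
    c=load(tag); f=c['frame'][:,:,::-1]; hsv=cv2.cvtColor(f,cv2.COLOR_BGR2HSV)
    z0=env.get_obs()['position'][2]+13
    U,V=np.meshgrid(np.arange(200,430),np.arange(165,400))
    P=[];
    for u,v in zip(U.ravel(),V.ravel()):
        if 100<hsv[v,u,0]<130 and hsv[v,u,1]>120 and c['depth'][v,u]>0:
            p=px(c,u,v,True,d=float(c['depth'][v,u]))
            if abs(p[2]-z0)<6: P.append(p)
    P=np.array(P); m=P.mean(0); n=np.linalg.svd(P-m,full_matrices=False)[2][2]; n*=np.sign(n[2])
    return P,m,n
if __name__=='__main__':
    P,m,n=coverfit(sys.argv[1]); o=env.get_obs(); M=R.from_rotvec(o['tool_rot']).as_matrix()
    ok=abs((P-m)@n)<2; P=P[ok]
    print(len(P),'z med',np.median(P[:,2]),'normal in tool',(M.T@n).round(4),'TCP',o['position'].round(2))
    L=(P-o['position'])@M   # tool coords
    print('tool x max',np.percentile(L[:,0],[0.2,50,99.5,99.9]),'y by x bins')
    for a in (-20,0,20,30,40,50):
        s=(L[:,0]>a-4)&(L[:,0]<a+4)
        if s.sum()>30: print(a,s.sum(),np.percentile(L[s,1],[.5,99.5]).round(2),L[s,2].mean().round(2))
    for b in (-20,-10,0,10,20):
        s=abs(L[:,1]-b)<4; print('y',b,'xmax',np.percentile(L[s,0],99.5).round(2))
E
python3 fit.py w3
```

```text
35790 z med 167.97043480194077 normal in tool [ 0.e+00  3.e-04 -1.e+00] TCP [483.27 155.68 154.49]
tool x max [-31.47715485  21.4133271   56.22955191  56.42652148] y by x bins
-20 2305 [-27.81  30.73] -13.41
0 2899 [-27.79  30.6 ] -13.47
20 3552 [-28.22  30.79] -13.52
30 3847 [-28.21  30.72] -13.56
40 4098 [-28.23  30.56] -13.58
50 4346 [-28.31  30.62] -13.52
y -20 xmax 56.06
y -10 xmax 56.26
y 0 xmax 56.28
y 10 xmax 56.32
y 20 xmax 56.17
```

```bash
python3 - <<'E'
from h import *
c=load('w3'); o=env.get_obs(); M=R.from_rotvec(o['tool_rot']).as_matrix()
f=c['frame'][:,:,::-1]
T=lambda p:((p-o['position'])@M).round(2)
for (u,v),z in (((241,125),12),((404,126),12)): print(T(px(c,u,v,True,z=z)))
P=np.array([np.r_[px(c,u,v,True,d=float(c['depth'][v,u])),u,v] for v in range(130,175) for u in range(270,375) if c['depth'][v,u]>0])
s=(P[:,2]>59)&(P[:,2]<70); L=(P[s,:3]-o['position'])@M; print('latch',s.sum(),np.percentile(L,[1,50,99],axis=0).round(2).tolist())
s=(P[:,2]>42)&(P[:,2]<47); L=(P[s,:3]-o['position'])@M; print('rim',s.sum(),np.percentile(L,[1,50,99],axis=0).round(2).tolist())
c1=load('w1')
for u,v in ((251,131),(374,114),(390,270),(278,285)): print('hole',px(c1,u,v,True,z=12).round(1))
a=np.radians(-24.9); print('housing',T(np.r_[484.15,155.4,44]), 'yaw tool', np.degrees(np.arctan2(M[1,1],M[0,1]))-90)
E
```

```text
[ 78.74 -58.53 142.48]
[ 78.33  61.88 142.45]
latch 365 [[48.48, -22.12, 89.85], [61.89, 0.12, 91.76], [65.49, 7.93, 95.23]]
rim 249 [[46.86, -29.39, 108.64], [52.77, -2.56, 110.17], [54.24, 30.11, 111.88]]
hole [387.1 136.2  12. ]
hole [437.9 245.1  12. ]
hole [583.6 177.   12. ]
hole [533.8  68.3  12. ]
housing [ -0.88   0.14 110.49] yaw tool -24.881151918308078
```

```bash
python3 -m jog '[[-0.17,-0.04,2,0,0,0,5.5],[0,0,2.5,0,0,0,5.5],[0,0,1.5,0,0,0,5.5],[0,0,0.8,0,0,0,5.5],[0,0,0,0,0,0,5.5],[0,0,0,0,0,0,5.5]]' 80
python3 - <<'E'
from h import *
c=snap('wrist','w4'); c2=snap('scene','s4')
a=cv2.resize(c2['frame'][225:325,330:470,::-1],None,fx=4,fy=4,interpolation=2)
b=c['frame'][110:410,210:430,::-1]
b=cv2.resize(b,None,fx=4/3,fy=4/3)
cv2.imwrite('pics/c4.png',np.clip(np.hstack([a[:400,:500],b]).astype(int)*1.6,0,255).astype(np.uint8))
o=env.get_obs(); M=R.from_rotvec(o['tool_rot']).as_matrix(); print(o['position'],o['force'],o['wrist_torque'])
P=np.array([px(c,u,v,True,d=float(c['depth'][v,u])) for v in range(110,200) for u in range(230,420) if c['depth'][v,u]>0]); 
s=(P[:,2]>59)&(P[:,2]<70); L=(P[s,:3]-o['position'])@M; print('latch',s.sum(),np.percentile(L,[1,50,99],axis=0).round(2).tolist())
E
python3 fit.py w4
```

```text
time: 6.58
position: [485.1, 154.2, 86.7]
tool_rot: [0.679, 3.067, 0.0]
force: [0.3, 0.3, -0.7]
grip_width: 0.685
[485.5978001  154.69094065  87.71689745] [ 0.0120151   0.52678783 -1.3573388 ] [-0.04092191 -0.03928483 -0.01873016]
latch 681 [[60.31, -7.9, 22.58], [64.31, -0.01, 24.62], [67.64, 7.89, 28.23]]
35820 z med 100.16005822960594 normal in tool [-0.0018  0.002  -1.    ] TCP [485.6  154.69  87.72]
tool x max [-31.95124539  21.04029288  55.80737304  55.99425041] y by x bins
-20 2312 [-29.2   29.21] -12.33
0 2940 [-29.2   29.17] -12.42
20 3577 [-29.55  29.46] -12.53
30 3842 [-29.64  29.39] -12.56
40 4113 [-29.63  29.35] -12.59
50 4395 [-29.7   29.49] -12.56
y -20 xmax 55.65
y -10 xmax 55.85
y 0 xmax 55.86
y 10 xmax 55.89
y 20 xmax 55.72
```

View pics/c4.png

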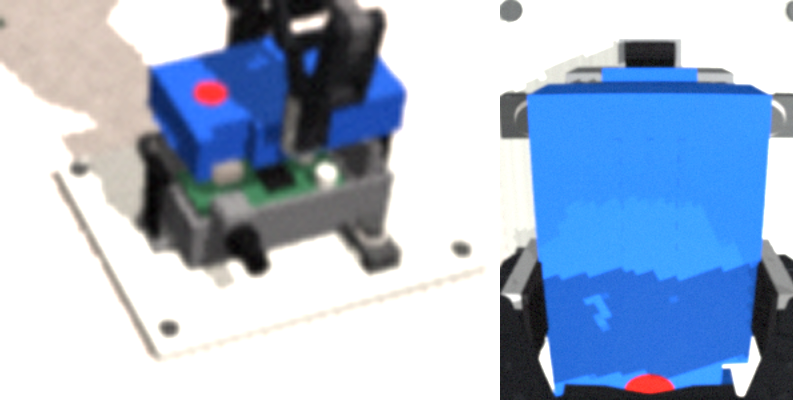

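The left half of the picture shows the cut-out above the spout, about (225,175) over (235,215). The right half shows the latch, at about (648,52), centred on the lug. I'll shift 1 mm towards the latch and lower over the pillars.

```bash
python3 -m jog '[[0.1,0,0.3,0,0,0,5.5],[0,0,0.5,0,0,0,5.5],[0,0,0.5,0,0,0,5.5],[0,0,0,0,0,0,5.5],[0,0,0,0,0,0,5.5]]' 80
python3 -m jog '[[0,0,0.3,0,0,0,5.5],[0,0,0.3,0,0,0,5.5],[0,0,0,0,0,0,5.5],[0,0,0,0,0,0,5.5]]' 80
python3 - <<'E'
from h import *
o=env.get_obs(); print(o['position'],o['tool_rot'],o['force'],o['wrist_torque'])
E
```

```text
time: 7.1
position: [483.4, 155.3, 72.7]
tool_rot: [-0.677, -3.067, 0.001]
force: [0.1, -0.2, -0.2]
grip_width: 0.684
time: 7.43
position: [483.8, 155.3, 67.0]
tool_rot: [-0.678, -3.068, 0.0]
force: [-0.1, 0.4, 0.4]
grip_width: 0.681
[483.76635877 155.28549654  67.04862051] [-6.77630775e-01 -3.06756660e+00  8.76685996e-05] [-0.06579426  0.39686874  0.35280918] [-0.05749572 -0.02355476 -0.02772873]
```

```bash
python3 -m jog '[[0,0,0.2,0,0,0,5.5],[0,0,0.2,0,0,0,5.5],[0,0,0,0,0,0,5.5]]' 100
python3 -m jog '[[0,0,0.15,0,0,0,5.5],[0,0,0,0,0,0,5.5]]' 100
python3 -m jog '[[0,0,0.15,0,0,0,5.5],[0,0,0,0,0,0,5.5]]' 100
```

```text
time: 7.68
position: [484.2, 155.4, 63.5]
tool_rot: [0.677, 3.067, 0.001]
force: [1.0, -0.6, 0.6]
grip_width: 0.678
time: 7.85
position: [484.3, 155.5, 62.4]
tool_rot: [0.677, 3.066, 0.001]
force: [0.3, -0.1, 3.9]
grip_width: 0.676
time: 8.02
position: [484.5, 155.5, 61.1]
tool_rot: [0.677, 3.066, 0.002]
force: [0.4, 0.2, 6.0]
grip_width: 0.676
```

```bash
python3 -m jog '[[0,0,0.1,0,0,0,5.5],[0,0,0,0,0,0,5.5]]' 
python3 -m jog '[[0,0,0.1,0,0,0,5.5],[0,0,0,0,0,0,5.5]]' 
python3 -m jog '[[0,0,0.1,0,0,0,5.5],[0,0,0,0,0,0,5.5]]'
```

```text
time: 8.18
position: [483.6, 155.3, 58.8]
tool_rot: [-0.678, -3.067, -0.0]
force: [1.2, 0.6, -5.6]
grip_width: 0.678
time: 8.35
position: [483.2, 155.2, 57.4]
tool_rot: [-0.677, -3.066, 0.001]
force: [-0.0, -0.6, -2.4]
grip_width: 0.679
time: 8.52
position: [483.6, 155.3, 57.2]
tool_rot: [-0.677, -3.067, 0.0]
force: [0.0, 0.1, 0.1]
grip_width: 0.672
```

```bash
python3 -m jog '[[0,0,0.05,0,0,0,5.5],[0,0,0,0,0,0,5.5]]' 
python3 -m jog '[[0,0,0.05,0,0,0,5.5],[0,0,0,0,0,0,5.5]]'
python3 - <<'E'
from h import *
c=snap('wrist','w5'); c2=snap('scene','s5')
a=cv2.resize(c2['frame'][225:325,330:455,::-1],None,fx=4,fy=4,interpolation=2)
b=cv2.resize(c['frame'][110:410,210:430,::-1],None,fx=4/3,fy=4/3)
cv2.imwrite('pics/c5.png',np.clip(np.hstack([a,b]).astype(int)*1.6,0,255).astype(np.uint8))
o=env.get_obs(); M=R.from_rotvec(o['tool_rot']).as_matrix(); print(o['position'],o['force'],o['wrist_torque'])
P=np.array([px(c,u,v,True,d=float(c['depth'][v,u])) for v in range(90,200) for u in range(230,420) if c['depth'][v,u]>0]); 
s=(P[:,2]>59)&(P[:,2]<67); L=(P[s,:3]-o['position'])@M; print('latch',s.sum(),np.percentile(L,[1,50,99],axis=0).round(2).tolist())
E
python3 fit.py w5
```

```text
time: 8.68
position: [483.8, 155.4, 57.1]
tool_rot: [-0.677, -3.068, -0.0]
force: [-3.4, 0.6, 4.7]
grip_width: 0.678
time: 8.85
position: [483.8, 155.4, 57.1]
tool_rot: [0.677, 3.068, 0.0]
force: [-5.3, -1.3, 7.4]
grip_width: 0.676
[483.85732714 155.41864608  57.12861817] [-4.73298149 -0.84426619  8.48052989] [-0.25875694  0.72966564 -0.04132961]
latch 1535 [[55.49, -27.26, -9.67], [60.14, 0.32, -5.86], [65.53, 28.82, -2.02]]
35793 z med 70.34519493318108 normal in tool [ 1.8e-03  6.0e-04 -1.0e+00] TCP [483.86 155.42  57.13]
tool x max [-32.13368671  20.88297361  55.62740934  55.84971413] y by x bins
-20 2359 [-28.72  30.23] -13.21
0 2904 [-28.36  29.61] -13.22
20 3565 [-28.89  30.08] -13.26
30 3846 [-29.08  30.  ] -13.26
40 4147 [-29.04  30.15] -13.24
50 4356 [-29.13  30.07] -13.18
y -20 xmax 55.5
y -10 xmax 55.72
y 0 xmax 55.67
y 10 xmax 55.73
y 20 xmax 55.54
```

View pics/c5.png

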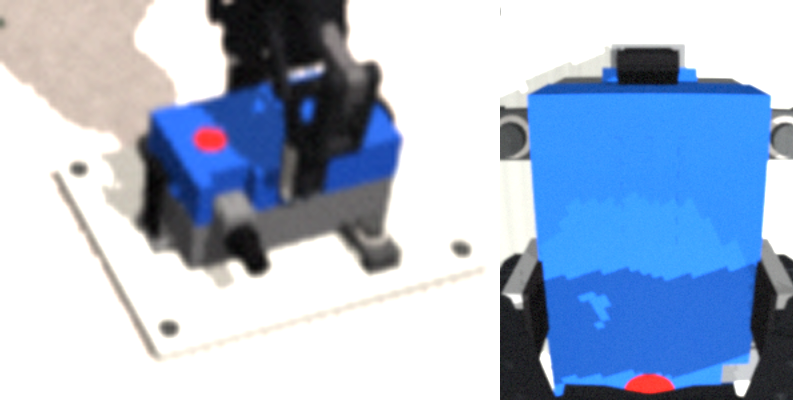

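```bash
python3 -m jog '[[0.04,0,0.04,0,0,0,5.5],[0,0,0,0,0,0,5.5],[0,0,0,0,0,0,5.5],[0,0,0,0,0,0,5.5],[0,0,0,0,0,0,5.5],[0,0,0,0,0,0,5.5]]'
python3 -m jog '[[0,0,0,0,0,0,5.5],[0,0,0,0,0,0,5.5],[0,0,0,0,0,0,5.5],[0,0,0,0,0,0,5.5],[0,0,0,0,0,0,5.5],[0,0,0,0,0,0,5.5]]'
```

```text
time: 9.45
position: [483.8, 155.4, 57.1]
tool_rot: [0.677, 3.067, 0.0]
force: [-4.2, -3.0, 9.8]
grip_width: 0.679
time: 9.95
position: [483.8, 155.4, 57.1]
tool_rot: [0.677, 3.067, 0.0]
force: [-4.3, -2.6, 10.0]
grip_width: 0.67
```

```bash
python3 - <<'E'
from h import *
snap('scene','s6'); a=np.radians(-24.9); ex=np.array([np.cos(a),np.sin(a)]); ey=np.array([-ex[1],ex[0]])
for t in ('s4','s5','s6'):
    c=load(t)
    P=np.array([px(c,u,v,d=float(c['depth'][v,u])) for v in range(235,300) for u in range(355,400) if c['depth'][v,u]>0])
    d=P[:,:2]-[484,155.4]; x,y=d@ex,d@ey
    for h in (50,55,60):
        s=(abs(P[:,2]-h)<3)&(abs(y)<10)&(x>57)&(x<75); print(t,h,s.sum(),x[s].mean().round(2) if s.any() else '',x[s].max().round(2) if s.any() else '')
o=env.get_obs(); print(o['time'],o['force'])
E
```

```text
s4 50 7 64.17 65.0
s4 55 16 63.51 65.35
s4 60 19 62.75 66.04
s5 50 13 63.88 65.36
s5 55 14 63.46 65.7
s5 60 20 63.02 66.34
s6 50 15 63.58 65.69
s6 55 15 63.28 65.84
s6 60 18 62.58 65.84
10.0 [-4.09947736 -2.76197249 10.10321791]
```

```bash
python3 -c "
from station import env
print(env.get_obs()['force']); env.close_job()"
```

```text
[-4.09947736 -2.76197249 10.10321791]
the job is handed in; nothing more can be done
```

The blue cover is on the housing with its cut-out over the cable spout. I handed the job in at about 10 s, with the arm still pressing the cover down at about 10 N.

**Seating:** The cover's top measured 70.3 mm above the bench, against 70 mm expected. It was level to about 0.1°, and another 0.5 mm of commanded push did not lower it.

**Latches:**
- The force rose to at least 6 N and then fell, as a snap should.
- The close-up shows the front latch over its lug.
- The back latch was hidden from the wrist camera. Scene-camera depth put it at its rest position, within about 0.3 mm.

**Squeeze:** The push read 9.8 to 10.1 N over the last half second.

**What did not come out clean:** A sideways force of about 5 N remained; a 0.4 mm sideways correction only changed its direction. Camera estimates of the housing position differed by 1 to 3 mm, but the cover went over the pillars with almost no sideways force.

The arm touched nothing but the blue cover, so the blank cover, bottles, jar and spatula should be where they were. I did not take a final picture to confirm that.

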